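Hold forceps at the marked gap over a scale

ROBOT

A 6-joint arm with a two-finger parallel gripper is mounted at the origin on the work surface. World frame = base frame: x ahead of the robot, y to its left, z up, the work surface at z = 0. Lengths are in mm, angles in rad, forces in N, time in s.
With the tool pointing down it reaches from about 275 to 825 mm from the base axis. Payload 5.2 kg.
Tool frame: the origin (TCP) lies midway between the tips of the shut fingers; the grasp point (between the pads) lies 19 mm behind it (arm.hold_point_z is the distance from the TCP to the grasp point, in mm); x points along the fingers, z is the direction in which the jaws open and shut, and the axes are right-handed (so a half turn about x gives the same grasp; the last joint's range is limited). The gripper opens to 93 mm and grips with 3 to 60 N. Pads are 15 mm wide; open, the fingers measure 128 mm over their backs; the gripper's body (75 mm by 188 mm) begins 65 mm behind the grasp point.
Start: joints at [-1.48, 0.259, 1.535, -0, 1.348, -0.203], TCP at [159.296, -526.431, 218.653] pointing down, gripper open.
Joint ranges: [-3.14, 3.14], [-0.91, 2.08], [0.19, 2.58], [-1.22, 4.36], [0.22, 2.71], [-3.12, 3.12]. Speed limits (rad/s): [2.57, 2.57, 3.14, 3.14, 3.14, 3.14].

INTERFACE

Orientations are given as a 3x3 rotation matrix whose columns are the frame's x, y, z axes.
In Python, from plant import arm, imaging gives the robot as it stands.
- The arm moves only by the tool servo_tool, never from a script. Its argument "deltas" is a list of rows, each a list of 2 entries, a list of its own where there are three numbers: the shift along the tool's x, y, z in cm, then the turn, a rotation vector about the tool's x, y, z in degrees. A call has exactly 10 rows; each row is the pose to reach, as a shift and turn from the pose commanded when the call began, along the tool's axes at that moment; what a row does not reach only later rows make up. A row lasts 1/8 s, in which the tool goes at most 62.5 mm and 10.7 degrees, less where a joint would pass 70% of its speed; a pose out of reach is approached as far as the arm can. A call with a gripper value outside its range is refused whole. "hand" is the gripper command: -1 is fully open, 1 is shut, values between are in proportion, set as the call begins (left out, the last holds). The fingers move at their own pace and stop on an object; "squeeze" is the grip in N (left out, the last holds). Time passes only in rows, so rows that repeat a pose let the fingers close, or fill a call up. It gives the time, the measured TCP pose, the force and the opening at its end, in the units of the state.
- arm.state(): the state, without advancing time (a new reading comes with each control period).
- imaging.snapshot(name): name is "scene" or "top"; returns (picture, depth): 480x640x3 uint8, red, green, blue; 480x640 float32, mm along the optical axis (not along the pixel's ray), 0 where there is no reading.
- imaging.get_calibration(name): a dict with "fx", "fy", "cx", "cy" (pixels), "eye" and "attitude" of the camera in the world. Camera axes: x right, y down, z forward; pixel columns grow to the right and rows downward; lengths in mm; the calibration is good to about 2 mm. A picture is of the moment at which its call begins. get_calibration takes no time and is no camera call.
- arm.hand_in(): hands the job in, once; it reports no verdict.
The state is a dict: "clock": time; "joint_positions": joint angles; "joint_velocities": joint speeds; "joint_efforts": joint torques, N m; "ee_pos": TCP position; "tool_rot": TCP orientation; "contact_force": force on the tool from outside, world axes, zero at the start; "torque": the same for the moment, N m; "width": finger opening in mm.
Only numpy, scipy, OpenCV 4.12 (cv2) and the standard library are available. Lean on these libraries where they do the work, as an engineer would, in place of code of your own. Each camera call takes 0.05 s, during which the arm holds its last target.

TASK

Lay the white scale with its long edge flush against the front of the aluminium stop bar, blue handle about level with the blue mark at the middle of the bar and red lines on the robot's left, and let go of it. Then take the sprung forceps off their rest and squeeze them, never far past the marked gap, until the tips are as far apart as the two red lines; finish still holding them steady and level at that gap, one tip right over each red line, hovering within about a finger's breadth (15 mm) above the scale without touching it. Leave the scale flush, and do not disturb the glassware or the tube rack.

Things in the scene. Friction and masses are not known exactly. Their poses are not given: they have to be found in the camera images.
- stop_face (a point): Aluminium stop bar fixed to the bench, 25 (x) x 160 (y) x 14 mm high, blue mark across the middle of its top, turned by up to 0.25 rad. Point: middle of its front face (towards the robot), at bench level. x points from the face into the bar, square to it; y left along the face; z up.
- rule_grip (a point): Loose white scale, a flat plate 34 (x) x 200 (y) x 6 mm, 120 g. An upright blue handle, 16 (x) x 30 (y) mm, stands on its middle, top 42 mm above the bench; gripped along y (30 mm) the fingers keep clear of the stop. Point: centre of the handle, 26 mm up. x towards the long edge to lay against the stop (17 mm from the point), y to the left, towards the red lines. Turned up to 0.3 rad.
- edge_left (a point): Point on the scale's far long edge (the one to lay against the stop), 75 mm to the left of the middle, half-way up the plate (3 mm).
- edge_right (a point): The same 75 mm to the right of the middle.
- line_left (a point): Left red line on the top of the scale, running across its full width (34 mm), 2.5 mm broad, 70 mm left of the handle's centre line. Point: middle of the line, on the plate's top (6 mm above the bench). Axes as the scale's.
- line_right (a point): Right red line, 50 mm left of the handle's centre line: the two lines are 20 mm apart centre to centre. Point: middle of the line, on the plate's top.
- forceps_grip (a point): Sprung steel forceps with bent tips, 155 mm long, 50 g, lying on the rest: two upright strips 14 mm high with orange finger plates outside (34 mm long). Point: midway between the plates, half-way up. x from tail to tips, y left, z up. Spring hinge 85 mm behind the point; tips 50 mm ahead and 31.5 mm below it. Both legs move alike, so the midline stays midway between the fingers.
- tip_left (a point): Lowest point of the left tip (yellow-coated round bar, 5 mm diameter), 20 mm above the bench on the rest. Sprung open, the tips' centres are 42 mm apart and the width over the orange plates is 40 mm; at the marked gap the tips are 20 mm apart, the plates parallel and 26 mm over all. 1 mm of width makes 1.6 mm of tip gap. At that gap each finger pushes about 6.5 N.
- tip_right (a point): Lowest point of the right tip, likewise. Under 10 mm between the tips' centres the forceps are overstrained.
- leg_left (a joint): Turn of the forceps' left leg about the spring hinge, rad (the right one turns alike): 0 sprung open, grows as squeezed, 0.0815 at the marked gap. Tips' centre distance = 20 mm + 270 mm x (0.0815 - value).
- rest: Fixed grey forceps rest, base 150 (x) x 70 (y) x 8 mm, origin under its centre, turned up to 0.3 rad. Forceps lie along x, tips to +x, on two saddles 45 mm high: x = -64 to -30 mm (34 mm broad) and x = 58 to 66 mm (60 mm broad). The orange plates lie between, near x = 34 mm. The tips hang down ahead of the front saddle: lift 30 mm or more before moving away.
- flask: Bystander: conical glass flask, 74 mm diameter, 104 mm high; origin at the centre of its underside.
- beaker: Bystander: glass beaker, 72 mm diameter, 95 mm high; origin at the centre of its underside.
- rack: Bystander: blue test-tube rack 110 (x) x 232 (y) mm, with stoppered tubes up to 153 mm high; origin at the centre of its underside.
Not all that is in view belongs to the job. Of the things that look like the part that bears stop_face, take the one that is farthest from the robot's base at the start.

How it is judged (in metres and radians):
On the way:
1. the scale lies flush against the stop, about centred on it, and is let go (x of edge_left in the frame of stop_face between -0.0025 and 0.0025 m and x of edge_right in the frame of stop_face between -0.0025 and 0.0025 m and y of rule_grip in the frame of stop_face between -0.02 and 0.02 m and angle between rule_grip's own z axis and vertical below 0.04 rad and height (world z) of rule_grip below 0.03 m and contact force between the fingers and rule below 0.05 N), for 0.2 s.
At the end, for the whole second after the job is handed in: Scale let go, flat, far edge within 2.5 mm of the stop face, centred within 20 mm. Forceps held in the fingers, still, level within 0.2 rad, touching nothing else; tips 20 +/- 2.5 mm apart, each within 3.5 mm of its line, over the plate, 2 to 20 mm above it (all of step 1 and y of tip_left in the frame of line_left between -0.0035 and 0.0035 m and x of tip_left in the frame of line_left between -0.017 and 0.017 m and z of tip_left in the frame of line_left between 0.002 and 0.02 m and y of tip_right in the frame of line_right between -0.0035 and 0.0035 m and x of tip_right in the frame of line_right between -0.017 and 0.017 m and z of tip_right in the frame of line_right between 0.002 and 0.02 m and distance between tip_left and tip_right between 0.0175 and 0.0225 m and contact force between the fingers and forceps above 1 N and linear speed of forceps below 0.02 m/s and angle between forceps_grip's own z axis and vertical below 0.2 rad and contact force between forceps and rule below 0.05 N and contact force between forceps and rest below 0.05 N); the arm keeps its last pose, push and grip.
It fails at once if the forceps are overstrained (tips' centres under 10 mm apart) (distance between tip_left and tip_right below 0.01 m).
It fails at once if the flask, beaker or rack is pushed more than 20 mm or tipped (distance of any of flask, beaker, rack from where it was at the start of the episode above 0.02 m or angle between any of flask, beaker, rack's own z axis and vertical above 0.3 rad).
It also fails if it takes over 54 s, if anything falls off the work surface, if the arm or the gripper's body presses on something with over 40 N, if the wrist force passes 120 N, or if a joint passes its speed limit or range.

## Working session

There is one attempt and no reset: what is moved stays moved. The work goes in short steps, Python scripts to look and compute and a tool call to move; the robot and the scene stay as the last step left them, time stands still between calls to the robot, and variables do not carry over. Pictures are saved under pics/ and viewed, and the job is handed in when it is done.

Besides the shell and the picture viewer there is one more tool, called by a JSON object that holds its "fn" and its "kwargs". servo_tool: Moves the arm, as the interface text tells. Its arguments: {"type":"object","properties":{"deltas":{"type":"array"},"hand":{"type":"number"},"squeeze":{"type":"number"}},"required":["deltas"]}

```bash
ls -la && mkdir -p pics && python3 - <<'E'
from plant import arm, imaging
import numpy as np, cv2, json
print(arm.state())
for n in ("scene","top"):
    p,d=imaging.snapshot(n)
    cv2.imwrite(f"pics/{n}0.png",p[:,:,::-1]); np.save(f"pics/{n}0.npy",d); np.save(f"pics/{n}0c.npy",p)
    print(n,imaging.get_calibration(n))
E
```

```text
total 12
drwxr-xr-x  3 agent agent 4096 Dec  7 03:28 .
drwxr-xr-x 23 root  root  4096 Dec  7 03:28 ..
drwxr-xr-x  2 agent agent 4096 Dec  7 03:28 pics
{'clock': 0.0, 'joint_positions': array([-1.47978752e+00,  2.59344293e-01,  1.53608589e+00, -2.42462110e-06,
        1.34802199e+00, -2.02774724e-01]), 'joint_velocities': array([-0.00087654,  0.00078737, -0.00088549, -0.00042267, -0.00207723,
        0.0003482 ]), 'joint_efforts': array([-2.63897755e-04, -4.37310076e+01, -2.84007776e+01,  7.16508413e-02,
        4.12859442e-02, -1.37412121e-04]), 'ee_pos': array([ 159.24968513, -525.85616503,  217.81590853]), 'tool_rot': array([[-1.71354152e-04,  9.57154986e-01,  2.89576077e-01],
       [ 1.85161012e-03,  2.89575888e-01, -9.57153267e-01],
       [-9.99998271e-01,  3.72169807e-04, -1.82189788e-03]]), 'contact_force': array([ 0.20803544,  0.47945188, -0.57586015]), 'torque': array([ 0.02534152, -0.04352739, -0.02637303]), 'width': 92.91682818921552}
scene {'fx': 570.3623985516354, 'fy': 570.3623985516354, 'cx': 312.41187155425655, 'cy': 238.9147161808477, 'eye': array([1084.57340127, -633.36347028,  904.24469973]), 'attitude': array([[ 0.70349586,  0.49797447, -0.50706509],
       [ 0.71069756, -0.4945305 ,  0.50034844],
       [-0.00159841, -0.71236298, -0.7018094 ]])}
top {'fx': 577.691696143617, 'fy': 577.691696143617, 'cx': 322.7213470002284, 'cy': 239.99900769288192, 'eye': array([1.79050614e+02, 1.42085141e+00, 1.51794451e+03]), 'attitude': array([[ 0.00917471, -0.98375755,  0.1792677 ],
       [-0.99987934, -0.01127265, -0.01068769],
       [ 0.01253492, -0.17914801, -0.98374228]])}
```

View pics/scene0.png

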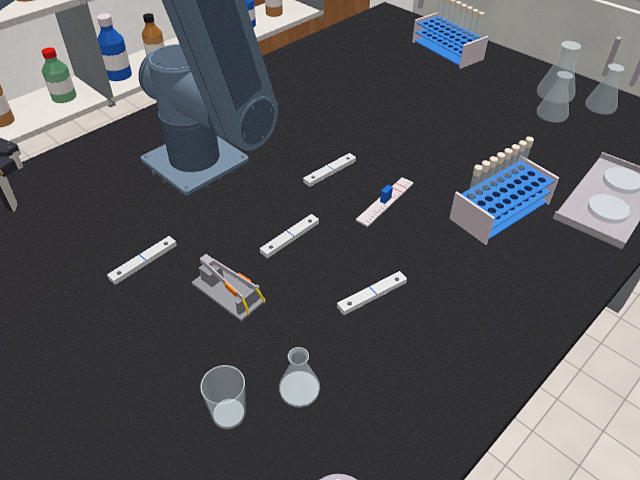

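View pics/top0.png

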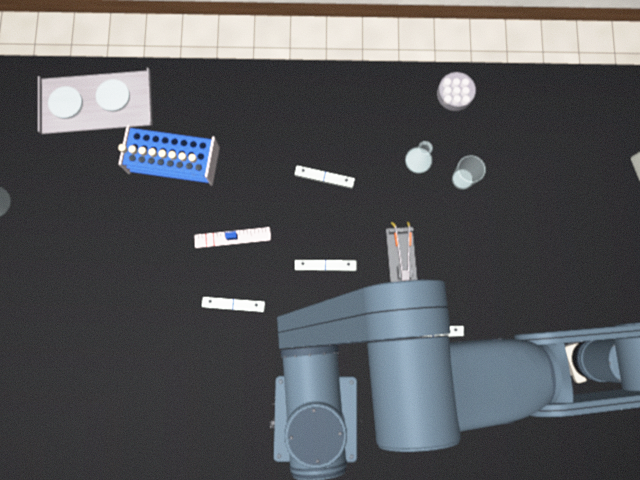

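```bash
cat > h.py <<'E'
import numpy as np, cv2
from plant import arm, imaging
CAL={n:imaging.get_calibration(n) for n in ("scene","top")}
def K(n):
    c=CAL[n]; return np.array([[c['fx'],0,c['cx']],[0,c['fy'],c['cy']],[0,0,1.]])
def plane(n,uv,z):
    c=CAL[n]; uv=np.atleast_2d(np.array(uv,float))
    r=np.c_[(uv[:,0]-c['cx'])/c['fx'],(uv[:,1]-c['cy'])/c['fy'],np.ones(len(uv))]@np.array(c['attitude']).T
    t=(z-c['eye'][2])/r[:,2]
    return c['eye']+r*t[:,None]
def proj(n,P):
    c=CAL[n]; P=np.atleast_2d(np.array(P,float)); q=(P-c['eye'])@np.array(c['attitude'])
    return np.c_[c['fx']*q[:,0]/q[:,2]+c['cx'],c['fy']*q[:,1]/q[:,2]+c['cy']]
def cloud(n,d):
    c=CAL[n]; v,u=np.mgrid[:480,:640]
    q=np.stack([(u-c['cx'])/c['fx']*d,(v-c['cy'])/c['fy']*d,d],-1)
    return q@np.array(c['attitude']).T+c['eye']
def snap(tag):
    o={}
    for n in ("scene","top"):
        p,d=imaging.snapshot(n); cv2.imwrite(f"pics/{n}_{tag}.png",p[:,:,::-1]); np.save(f"pics/{n}_{tag}c.npy",p); np.save(f"pics/{n}_{tag}.npy",d); o[n]=(p,d)
    return o
def crop(p,x,y,w,h,s,f):
    cv2.imwrite(f,cv2.resize(p[y:y+h,x:x+w,::-1],None,fx=s,fy=s,interpolation=cv2.INTER_CUBIC))
E
python3 - <<'E'
from h import *
s=np.load('pics/scene0c.npy');t=np.load('pics/top0c.npy')
crop(s,180,150,250,180,3,'pics/c1.png'); crop(t,180,150,260,180,3,'pics/c2.png')
for n,z,pts in (("top",14,[(325,177),(325,265),(233,304),(400,330)]),("top",6,[(232,237)]),("top",42,[(231,235)]),("top",0,[(418,162),(462,181),(168,155)]),("scene",14,[(372,292)]),("scene",42,[(386,192)])):
    print(n,z,plane(n,pts,z).round(1).tolist())
for n in ("scene","top"):
    C=cloud(n,np.load(f'pics/{n}0.npy')); 
    for uv in ([(372,292),(386,192),(330,250)] if n=="scene" else [(325,177),(231,235),(270,300)]): print(n,uv,C[uv[1],uv[0]].round(1))
E
```

```text
top 14 [[626.1, -19.5, 14.0], [386.5, -21.5, 14.0], [282.0, 215.8, 14.0], [219.6, -216.3, 14.0]]
top 6 [[459.9, 226.2, 6.0]]
top 42 [[458.5, 223.6, 42.0]]
top 0 [[676.2, -274.5, 0.0], [623.7, -393.8, 0.0], [687.1, 410.3, 0.0]]
scene 14 [[635.9, -20.9, 14.0]]
scene 42 [[471.8, 214.5, 42.0]]
scene (372, 292) [634.6 -19.2  11.5]
scene (386, 192) [469.7 217.5  39. ]
scene (330, 250) [483.1  14.8  -0.7]
top (325, 177) [626.1 -19.5  14. ]
top (231, 235) [459.7 224.6  35.5]
top (270, 300) [294.  121.1   5.6]
```

View pics/c1.png

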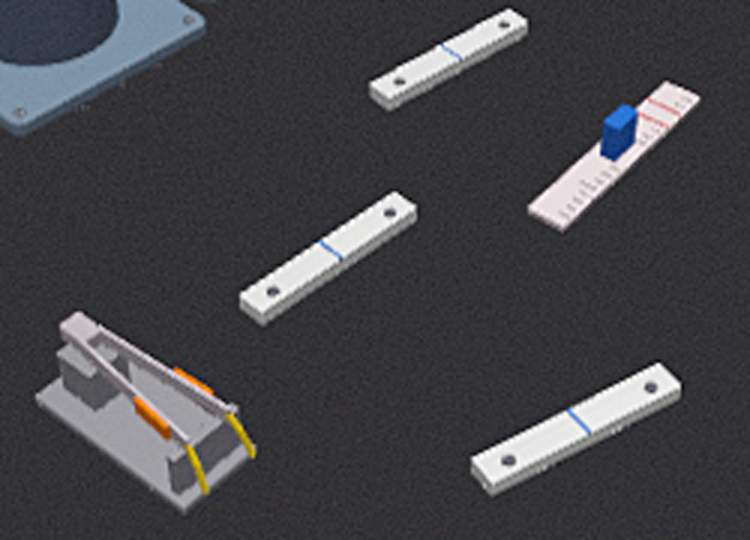

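View pics/c2.png

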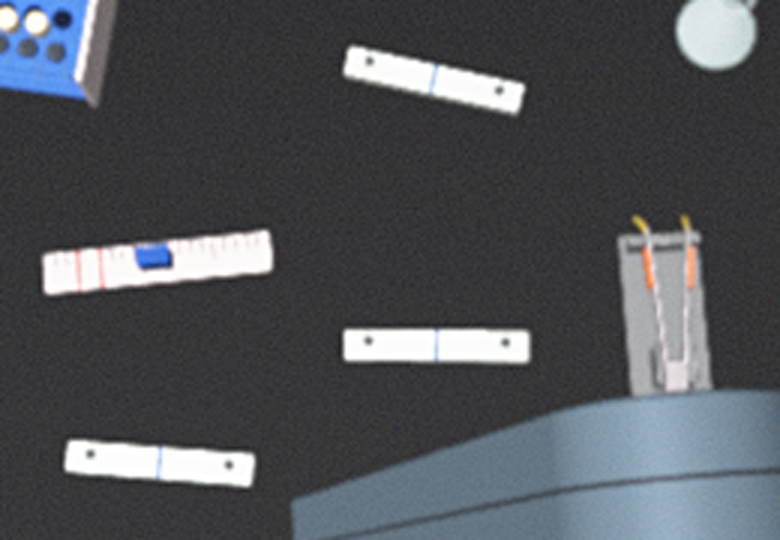

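```bash
cat > fit.py <<'E'
from h import *
from scipy.optimize import minimize
def box(cx,cy,dx,dy,z0,z1):
    return np.array([(cx+a*dx/2,cy+b*dy/2,z) for a in(-1,1) for b in(-1,1) for z in(z0,z1)])
def place(P,p):
    c,s=np.cos(p[2]),np.sin(p[2]); R=np.array([[c,-s,0],[s,c,0],[0,0,1]])
    return P@R.T+[p[0],p[1],0]
def render(n,hulls,win,S=8):
    x,y,w,h=win; m=np.zeros((h*S,w*S),np.uint8)
    for H in hulls:
        uv=proj(n,H); q=((uv+0.5-[x,y])*S-0.5)
        hull=cv2.convexHull(q.astype(np.float32))[:,0]
        cv2.fillConvexPoly(m,np.round(hull*16).astype(np.int32),255,shift=4)
    return cv2.resize(m,(w,h),interpolation=cv2.INTER_AREA).astype(float)/255
def fitsil(obs,models,p0,step=(4,4,.03)):
    # obs: {n:(mask,win)}
    def cost(p):
        return sum(((render(n,[place(M,p) for M in models],w)-m)**2).sum() for n,(m,w) in obs.items())
    sim=np.array([p0]+[np.array(p0)+np.eye(3)[i]*step[i] for i in range(3)])
    r=minimize(cost,p0,method='Nelder-Mead',options=dict(initial_simplex=sim,xatol=.01,fatol=.001,maxiter=300))
    return r.x,r.fun
def white(p,win,lo,hi):
    x,y,w,h=win; g=p[y:y+h,x:x+w].max(2).astype(float)
    return np.clip((g-lo)/(hi-lo),0,1)
BAR=[box(12.5,0,25,160,0,14)]
RULE=[box(0,0,34,200,0,6),box(0,0,16,30,0,42)]
E
python3 - <<'E'
from fit import *
I={n:np.load(f'pics/{n}0c.npy') for n in("scene","top")}
W={'bar':{'top':(285,155,80,45),'scene':(325,262,95,62)},'rule':{'top':(185,218,95,40),'scene':(345,170,80,65)}}
for k,M,p0 in (('bar',BAR,(613,-20,-.2)),('rule',RULE,(460,225,.1))):
  for cams in (['top'],['scene'],['top','scene']):
    best=None
    obs={n:(white(I[n],W[k][n],55,190 if n=='top' else 170),W[k][n]) for n in cams}
    r=[fitsil(obs,M,(p0[0],p0[1],a)) for a in(p0[2],-p0[2])]
    r=min(r,key=lambda q:q[1]); print(k,cams,r[0].round(3),round(r[1],2),[round(m.sum()) for m,_ in obs.values()])
for n in I:
  o=I[n].copy()
E
```

```text
bar ['top'] [ 6.18254e+02 -1.46030e+01 -2.12000e-01] 16.47 [680]
bar ['scene'] [ 6.2020e+02 -1.2969e+01 -2.1100e-01] 31.63 [994]
bar ['top', 'scene'] [ 6.1943e+02 -1.3283e+01 -2.1300e-01] 67.21 [680, 994]
rule ['top'] [4.60303e+02 2.26015e+02 1.16000e-01] 48.42 [1117]
rule ['scene'] [4.62661e+02 2.27575e+02 1.19000e-01] 32.28 [888]
rule ['top', 'scene'] [4.61592e+02 2.26820e+02 1.19000e-01] 117.76 [1117, 888]
```

```bash
cat > cmd.py <<'E'
import numpy as np, json, os
F='cmd.json'
def get():
    return json.load(open(F)) if os.path.exists(F) else dict(p=[159.296,-526.431,218.653],yaw=-1.277)
def axes(yaw):
    z=np.array([np.cos(yaw),np.sin(yaw),0]); x=np.array([0,0,-1.]); return np.c_[x,np.cross(z,x),z]
def to(p,yaw):
    c=get(); d=axes(c['yaw']).T@(np.array(p)-c['p'])/10
    print('shift cm',d.round(3).tolist(),'turn x deg',round(float(-np.degrees(yaw-c['yaw'])),2),'dist',np.linalg.norm(d).round(2))
def log(d,deg):
    c=get(); p=np.array(c['p'])+axes(c['yaw'])@np.array(d)*10
    c=dict(p=p.tolist(),yaw=c['yaw']-np.radians(deg)); json.dump(c,open(F,'w')); print(c)
E
python3 - <<'E'
from fit import *
import cmd as _; 
E
mv cmd.py tcmd.py
python3 - <<'E'
from fit import *
import tcmd
tcmd.to((461.5,226.8,100),.118-np.pi/2)
I={n:np.load(f'pics/{n}0c.npy') for n in("scene","top")}
for n,win in (("top",(380,215,45,75)),("scene",(185,245,90,80))):
    x,y,w,h=win; c=cv2.cvtColor(I[n][y:y+h,x:x+w],cv2.COLOR_RGB2HSV)
    for nm,lo,hi in (("orange",(5,120,120),(18,255,255)),("yellow",(22,110,100),(35,255,255))):
        m=cv2.inRange(c,lo,hi); k,l,st,ce=cv2.connectedComponentsWithStats(m,connectivity=8)
        for i in range(1,k):
            if st[i,4]>3:
                uv=ce[i]+[x,y]; print(n,nm,uv.round(1),st[i].tolist(),plane(n,uv,52 if nm=="orange" else 30).round(1)[0])
# rest base fit
E
```

```text
shift cm [11.865, 50.738, -63.344] turn x deg 10.07 dist 82.02
top orange [395.2 238.5] [14, 18, 3, 13, 17] [ 452.2 -201.9   52. ]
top orange [410.  238.5] [30, 18, 1, 12, 12] [ 452.7 -240.2   52. ]
top yellow [392.8 223.8] [11, 7, 5, 5, 17] [ 495.6 -199.    30. ]
top yellow [407.8 223.5] [27, 7, 3, 4, 10] [ 497.  -238.7   30. ]
scene orange [244.  276.3] [53, 27, 13, 10, 26] [ 448.2 -197.6   52. ]
scene orange [230.6 289.3] [40, 37, 12, 15, 66] [ 456. -238.   52.]
scene yellow [259.9 294.3] [70, 43, 10, 15, 45] [ 490.9 -194.5   30. ]
scene yellow [245.2 305.5] [57, 53, 8, 17, 45] [ 492.2 -233.5   30. ]
```

{"fn": "servo_tool", "kwargs": {"deltas": [[[0,3.6,-4.5],[0,0,0]],[[0,7.2,-9.0],[0,0,0]],[[0,10.8,-13.5],[1,0,0]],[[0,14.4,-18.0],[2,0,0]],[[0,18.0,-22.5],[4,0,0]],[[0,21.6,-27.0],[5,0,0]],[[0,25.2,-31.5],[6,0,0]],[[0,28.8,-36.0],[8,0,0]],[[0,32.4,-40.5],[9,0,0]],[[0,36.0,-45.0],[10,0,0]]], "hand": -1}}

```text
clock: 1.35
ee_pos: [373.8, 10.4, 218.7]
tool_rot: [[0.001, 0.993, 0.118], [-0.0, 0.118, -0.993], [-1.0, 0.001, 0.0]]
contact_force: [0.5, -1.6, -0.6]
width: 92.9
```

```bash
python3 - <<'E'
import tcmd,numpy as np
from plant import arm
tcmd.log([0,36,-45],10)
s=arm.state(); print(s['clock'],s['ee_pos'].round(1),np.arctan2(s['tool_rot'][1,2],s['tool_rot'][0,2]))
tcmd.to((461.5,226.8,100),.118-np.pi/2)
E
```

```text
{'p': [373.55592254974204, 8.538798763424097, 218.653], 'yaw': np.float64(-1.4515329251994329)}
1.35 [373.8  10.4 218.7] -1.452161549823029
shift cm [11.865, 11.329, -20.625] turn x deg 0.07 dist 26.35
```

{"fn": "servo_tool", "kwargs": {"deltas": [[[2.0,2.3,-4.1],[0,0,0]],[[4.0,4.6,-8.2],[0,0,0]],[[6.0,6.8,-12.4],[0,0,0]],[[8.0,9.1,-16.5],[0,0,0]],[[10.5,11.33,-20.6],[0,0,0]],[[13.0,11.33,-20.6],[0,0,0]],[[15.5,11.33,-20.6],[0,0,0]],[[18.0,11.33,-20.6],[0,0,0]],[[20.0,11.33,-20.6],[0,0,0]],[[20.7,11.33,-20.6],[0,0,0]]]}}

```text
clock: 2.6
ee_pos: [460.4, 226.3, 10.2]
tool_rot: [[-0.003, 0.993, 0.119], [-0.001, 0.119, -0.993], [-1.0, -0.003, 0.0]]
contact_force: [0.3, 0.0, 0.7]
width: 93.0
```

```bash
python3 - <<'E'
import tcmd,numpy as np
tcmd.log([20.7,11.33,-20.6],0)
from h import *
p,d=imaging.snapshot("scene"); crop(p,330,110,120,120,5,'pics/c3.png')
s=arm.state(); print(s['clock'],s['ee_pos'].round(1),s['contact_force'].round(2))
E
```

```text
{'p': [461.5410412828413, 226.55602028851925, 11.652999999999992], 'yaw': np.float64(-1.4515329251994329)}
2.65 [460.5 226.3  10.1] [-0.08  0.43 -0.6 ]
```

View pics/c3.png

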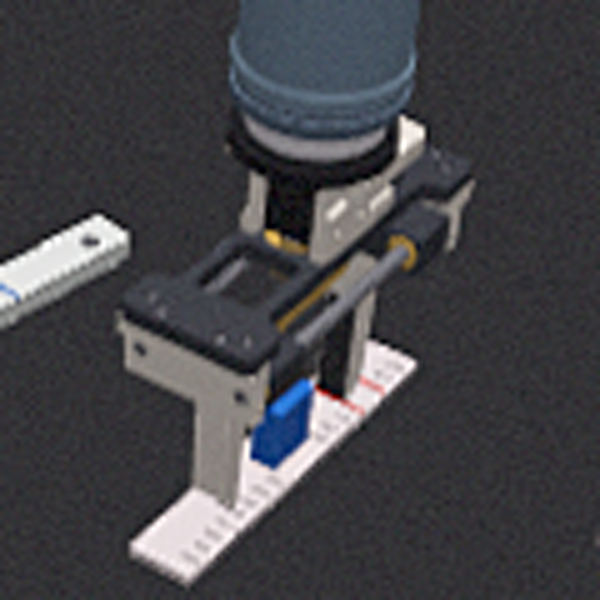

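{"fn": "servo_tool", "kwargs": {"deltas": [[[0,0,0],[0,0,0]],[[0,0,0],[0,0,0]],[[0,0,0],[0,0,0]],[[0,0,0],[0,0,0]],[[0,0,0],[0,0,0]],[[0,0,0],[0,0,0]],[[0,0,0],[0,0,0]],[[-0.3,0,0],[0,0,0]],[[-0.6,0,0],[0,0,0]],[[-0.6,0,0],[0,0,0]]], "hand": 1, "squeeze": 25}}

```text
clock: 3.9
ee_pos: [461.8, 226.6, 18.0]
tool_rot: [[0.001, 0.993, 0.119], [0.0, 0.119, -0.993], [-1.0, 0.001, -0.0]]
contact_force: [-0.8, 0.8, -0.3]
width: 29.7
```

```bash
python3 - <<'E'
import tcmd,numpy as np
tcmd.log([-.6,0,0],0)
from h import *
p,d=imaging.snapshot("scene"); crop(p,330,110,120,120,5,'pics/c4.png'); np.save('pics/c4c.npy',p)
s=arm.state(); print(s['clock'],s['ee_pos'].round(1),s['contact_force'].round(2),s['width'])
from fit import *
win=(345,170,80,65)
E
```

```text
{'p': [461.5410412828413, 226.55602028851925, 17.65299999999999], 'yaw': np.float64(-1.4515329251994329)}
3.95 [461.6 226.6  17.8] [-0.18  0.49 -1.17] 30.03695455737115
```

View pics/c4.png

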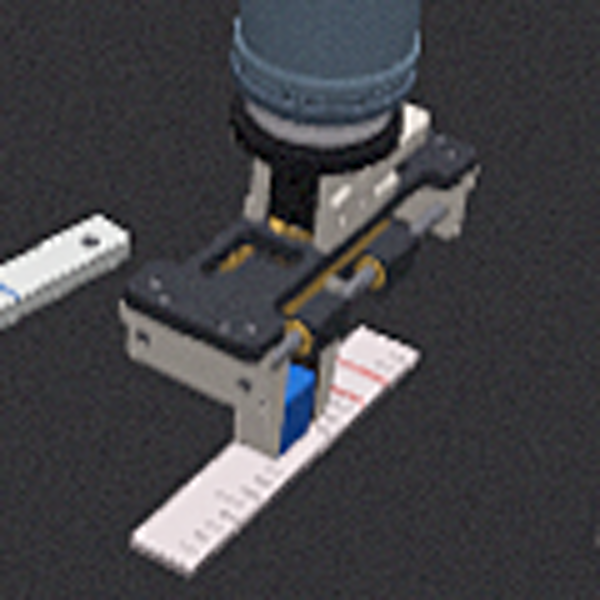

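```bash
python3 - <<'E'
import tcmd,numpy as np
tcmd.to((589.9,-7.4,18.65),-.212-np.pi/2)
E
```

```text
shift cm [-0.1, 9.961, 24.757] turn x deg 18.98 dist 26.69
```

{"fn": "servo_tool", "kwargs": {"deltas": [[[-0.1,1.0,2.5],[2,0,0]],[[-0.1,2.2,5.6],[4,0,0]],[[-0.1,3.5,8.8],[7,0,0]],[[-0.1,5.0,12.4],[10,0,0]],[[-0.1,6.4,15.9],[12,0,0]],[[-0.1,7.8,19.4],[15,0,0]],[[-0.1,9.1,22.5],[17,0,0]],[[-0.1,9.96,24.76],[19,0,0]],[[-0.1,9.96,24.76],[19,0,0]],[[-0.1,9.96,24.76],[19,0,0]]]}}

```text
clock: 5.2
ee_pos: [588.9, -6.5, 18.3]
tool_rot: [[-0.002, 0.978, -0.21], [0.001, -0.21, -0.978], [-1.0, -0.002, -0.0]]
contact_force: [1.0, -0.1, -1.2]
width: 29.6
```

```bash
python3 - <<'E'
import tcmd,numpy as np
tcmd.log([-.1,9.96,24.76],19)
from h import *
p,d=imaging.snapshot("scene"); crop(p,270,190,150,120,5,'pics/c5.png'); np.save('pics/c5c.npy',p)
s=arm.state(); print(s['clock'],s['ee_pos'].round(1),s['contact_force'].round(2),s['width'])
E
```

```text
{'p': [589.8932016058599, -7.434669569889735, 18.65299999999999], 'yaw': np.float64(-1.7831454830783555)}
5.25 [588.9  -6.3  18.4] [-0.3   0.03 -1.63] 30.15175326926266
```

View pics/c5.png

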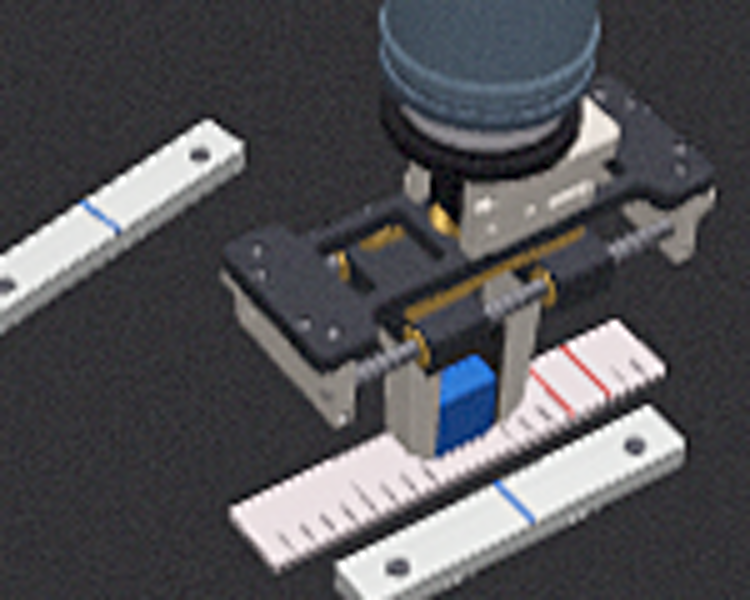

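{"fn": "servo_tool", "kwargs": {"deltas": [[[0.3,0,0],[0,0,0]],[[0.5,0.1,0],[0,0,0]],[[0.7,0.2,0],[0,0,0]],[[0.7,0.4,0],[0,0,0]],[[0.7,0.6,0],[0,0,0]],[[0.7,0.8,0],[0,0,0]],[[0.7,0.9,0],[0,0,0]],[[0.7,1.0,0],[0,0,0]],[[0.7,1.0,0],[0,0,0]],[[0.7,1.0,0],[0,0,0]]]}}

```text
clock: 6.5
ee_pos: [599.8, -9.6, 11.7]
tool_rot: [[0.0, 0.978, -0.211], [-0.0, -0.211, -0.978], [-1.0, 0.0, 0.0]]
contact_force: [-0.9, 0.9, 0.7]
width: 29.6
```

```bash
python3 - <<'E'
import tcmd,numpy as np
tcmd.log([.7,1.0,0],0)
from h import *
p,d=imaging.snapshot("scene"); crop(p,270,190,150,120,5,'pics/c6.png'); np.save('pics/c6c.npy',p)
s=arm.state(); print(s['clock'],s['ee_pos'].round(1),s['contact_force'].round(2),s['width'])
E
```

```text
{'p': [599.6685867222917, -9.542238269942445, 11.652999999999992], 'yaw': np.float64(-1.7831454830783555)}
6.55 [599.9  -9.6  11.7] [-1.04 -0.89  0.03] 29.717489081461036
```

View pics/c6.png

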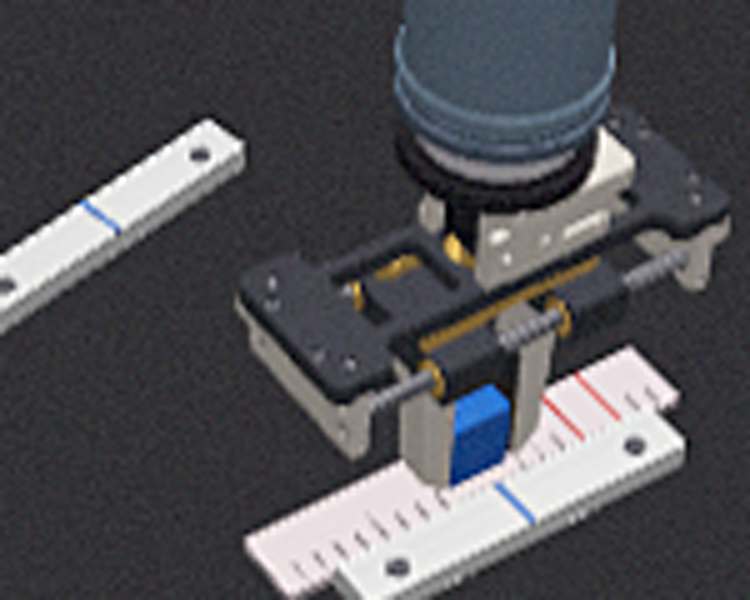

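{"fn": "servo_tool", "kwargs": {"deltas": [[[0,0.05,0],[0,0,0]],[[0,0.1,0],[0,0,0]],[[0,0.15,0],[0,0,0]],[[0,0.2,0],[0,0,0]],[[0,0.25,0],[0,0,0]],[[0,0.3,0],[0,0,0]],[[0,0.35,0],[0,0,0]],[[0,0.4,0],[0,0,0]],[[0,0.4,0],[0,0,0]],[[0,0.4,0],[0,0,0]]]}}

```text
clock: 7.8
ee_pos: [602.1, -10.0, 11.7]
tool_rot: [[-0.003, 0.978, -0.211], [0.001, -0.211, -0.978], [-1.0, -0.003, 0.0]]
contact_force: [-7.2, 1.3, 7.6]
width: 29.9
```

```bash
python3 - <<'E'
import tcmd,numpy as np
tcmd.log([0,.4,0],0)
from h import *
s=arm.state(); print(s['clock'],s['ee_pos'].round(2),s['contact_force'].round(2),s['torque'].round(2),s['width'],s['tool_rot'].round(4))
E
```

```text
{'p': [603.5787407688645, -10.385265749963528, 11.652999999999992], 'yaw': np.float64(-1.7831454830783555)}
7.8 [602.13 -10.05  11.7 ] [-7.23  1.35  7.55] [0.29 1.23 0.02] 29.8750634746172 [[-2.800e-03  9.776e-01 -2.106e-01]
 [ 5.000e-04 -2.106e-01 -9.776e-01]
 [-1.000e+00 -2.900e-03  1.000e-04]]
```

{"fn": "servo_tool", "kwargs": {"deltas": [[[0,0.05,0],[0,0,0]],[[0,0.1,0],[0,0,0]],[[0,0.15,0],[0,0,0]],[[0,0.2,0],[0,0,0]],[[0,0.2,0],[0,0,0]],[[0,0.2,0],[0,0,0]],[[0,0.15,0],[0,0,0]],[[0,0.1,0],[0,0,0]],[[0,0.1,0],[0,0,0]],[[0,0.1,0],[0,0,0]]], "squeeze": 8}}

```text
clock: 9.05
ee_pos: [603.3, -10.3, 11.5]
tool_rot: [[-0.003, 0.978, -0.211], [0.001, -0.211, -0.978], [-1.0, -0.003, 0.0]]
contact_force: [-6.2, 0.8, 4.6]
width: 30.1
```

```bash
python3 - <<'E'
import tcmd,numpy as np
tcmd.log([0,.1,0],0)
from h import *
s=arm.state(); print(s['clock'],s['ee_pos'].round(2),s['contact_force'].round(2),s['torque'].round(2),s['width'])
p,d=imaging.snapshot("scene"); crop(p,270,190,150,120,5,'pics/c7.png'); np.save('pics/c7c.npy',p)
E
```

```text
{'p': [604.5562792805076, -10.5960226199688, 11.652999999999992], 'yaw': np.float64(-1.7831454830783555)}
9.05 [603.26 -10.26  11.54] [-6.19  0.76  4.63] [ 0.3   1.07 -0.05] 30.1275387538214
```

View pics/c7.png

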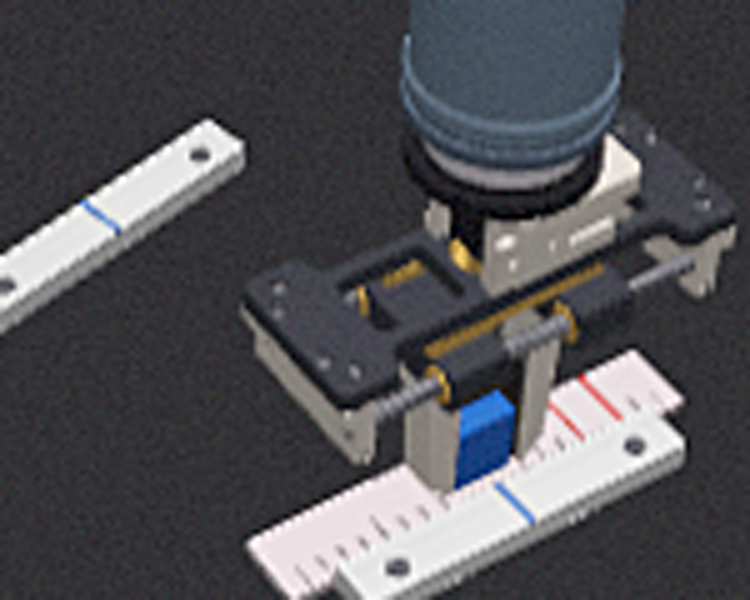

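{"fn": "servo_tool", "kwargs": {"deltas": [[[0,0,0],[0,0,0]],[[0,0,0],[0,0,0]],[[0,0,0],[0,0,0]],[[0,0,0],[0,0,0]],[[0,0,0],[0,0,0]],[[0,0,0],[0,0,0]],[[-1,0,0],[0,0,0]],[[-3,0,0],[0,0,0]],[[-6,0,0],[0,0,0]],[[-9,0,0],[0,0,0]]], "hand": -1}}

```text
clock: 10.35
ee_pos: [604.6, -10.6, 103.2]
tool_rot: [[0.0, 0.978, -0.211], [-0.0, -0.211, -0.978], [-1.0, 0.0, -0.0]]
contact_force: [0.8, -0.2, -0.7]
width: 93.1
```

```bash
python3 - <<'E'
import tcmd,numpy as np
tcmd.log([-9,0,0],0)
from h import *
s=arm.state(); print(s['clock'],s['ee_pos'].round(2),s['contact_force'].round(2),s['width'])
tcmd.to((452,-220,150),.04-np.pi/2)
E
```

```text
{'p': [604.5562792805076, -10.5960226199688, 101.65299999999999], 'yaw': np.float64(-1.7831454830783555)}
10.35 [604.58 -10.58 103.18] [ 0.78 -0.22 -0.72] 93.1377694328818
shift cm [-4.835, -10.5, 23.685] turn x deg -14.46 dist 26.36
```

{"fn": "servo_tool", "kwargs": {"deltas": [[[-1.5,-1.0,2.3],[-1,0,0]],[[-2.8,-2.2,5.0],[-3,0,0]],[[-4.8,-3.6,8.2],[-5,0,0]],[[-4.8,-5.2,11.7],[-7,0,0]],[[-4.8,-6.7,15.2],[-9,0,0]],[[-4.8,-8.1,18.4],[-11,0,0]],[[-4.8,-9.4,21.2],[-13,0,0]],[[-4.8,-10.5,23.7],[-14.5,0,0]],[[-4.8,-10.5,23.7],[-14.5,0,0]],[[-4.8,-10.5,23.7],[-14.5,0,0]]]}}

```text
clock: 11.6
ee_pos: [452.3, -219.8, 150.1]
tool_rot: [[0.001, 0.999, 0.04], [-0.0, 0.04, -0.999], [-1.0, 0.001, 0.0]]
contact_force: [0.5, 0.2, 0.8]
width: 93.5
```

```bash
python3 - <<'E'
import tcmd,numpy as np
tcmd.log([-4.8,-10.5,23.7],-14.5)
from h import *
o=snap('8'); p=o['scene'][0]; t=o['top'][0]
crop(p,320,230,120,100,6,'pics/c8.png'); crop(p,140,160,160,160,4,'pics/c8f.png'); crop(t,270,150,180,130,4,'pics/c8t.png')
s=arm.state(); print(s['clock'],s['ee_pos'].round(2),s['contact_force'].round(2),s['width'])
E
```

```text
{'p': [451.96535736672354, -220.14317852885117, 149.653], 'yaw': np.float64(-1.5300727415391777)}
11.7 [ 452.5  -219.39  149.87] [-0.08 -0.82  0.22] 92.63121751753332
```

View pics/c8.png

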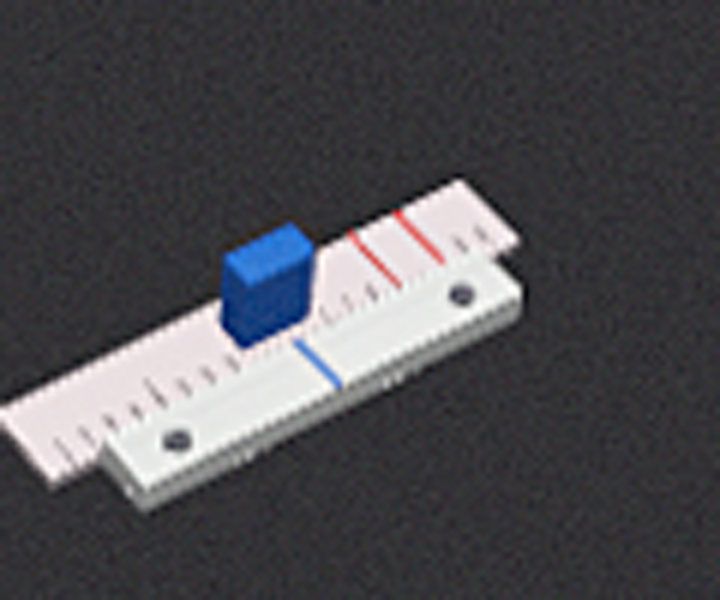

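View pics/c8f.png

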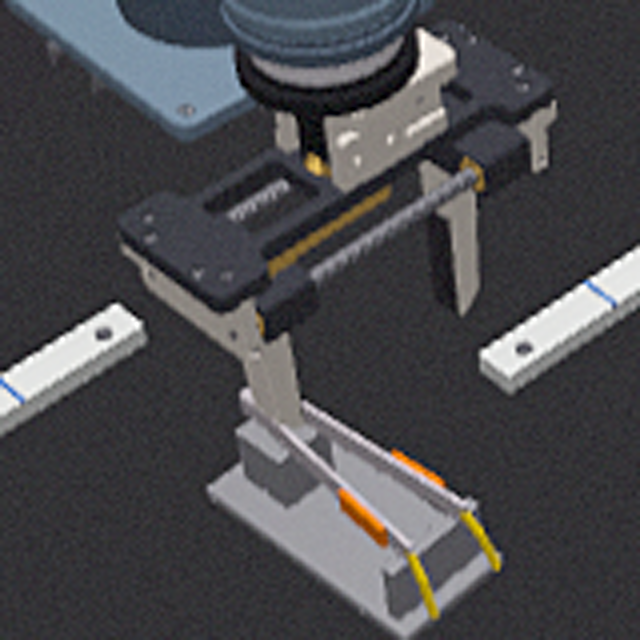

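View pics/c8t.png

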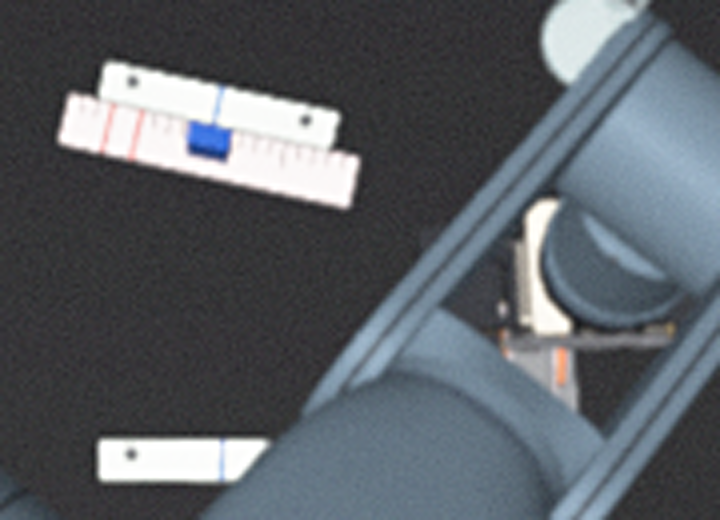

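```bash
python3 - <<'E'
from fit import *
# rule after placing, per camera, bar fixed at that camera's own fit
I={n:np.load(f'pics/{n}_8c.npy') for n in("scene","top")}
W={'top':(280,155,85,55),'scene':(310,250,110,65)}
for n in ('top','scene'):
    bp=fitsil({n:(white(np.load(f'pics/{n}0c.npy'),w0,55,180),w0)},BAR,(619,-13,-.212))[0] if (w0:={'top':(285,155,80,45),'scene':(325,262,95,62)}[n]) else 0
    fixed=place(BAR[0],bp); m=white(I[n],W[n],55,180)
    def cost(p): return ((render(n,[fixed]+[place(M,p) for M in RULE],W[n])-m)**2).sum()
    p0=np.array([602.,-10,-.212]); sim=np.array([p0]+[p0+e for e in ([4,0,0],[0,4,0],[0,0,.03])])
    r=minimize(cost,p0,method='Nelder-Mead',options=dict(initial_simplex=sim,xatol=.01,fatol=.001))
    p=r.x; c,s=np.cos(bp[2]),np.sin(bp[2]); d=p[:2]-bp[:2]
    print(n,'bar',bp.round(3),'rule',p.round(3),round(r.fun,1),'rel x,y',round(d[0]*c+d[1]*s,2),round(-d[0]*s+d[1]*c,2),'dyaw',round(p[2]-bp[2],4))
# rest
I={n:np.load(f'pics/{n}0c.npy') for n in("scene","top")}
M=[box(0,0,150,70,0,8),box(-47,0,34,34,0,45),box(62,0,8,60,0,45)]
legs=[]
for sgn in(1,-1):
    a=np.array([(-51,sgn*3),(-51,sgn*5),(60,sgn*19),(60,sgn*21)]); legs.append(np.array([(x,y,z) for x,y in a for z in(45,59)]))
M+=legs+[box(-51,0,16,12,45,59)]
W={'top':(375,220,50,58),'scene':(180,240,95,85)}
def run(cams):
    obs=[]
    for n in cams:
        x,y,w,h=W[n]; im=I[n][y:y+h,x:x+w]; m=white(I[n],W[n],50,115 if n=='scene' else 110)
        hsv=cv2.cvtColor(im,cv2.COLOR_RGB2HSV); wt=1-cv2.dilate(((hsv[...,1]>110)&(hsv[...,2]>90)).astype(np.uint8),np.ones((3,3)))
        obs.append((n,m,wt))
    def cost(p): return sum((wt*(render(n,[place(q,p) for q in M],W[n])-m)**2).sum() for n,m,wt in obs)
    best=None
    for a in(-.1,.05,.2):
        p0=np.array([420,-218,a]); sim=np.array([p0]+[p0+e for e in ([6,0,0],[0,6,0],[0,0,.05])])
        r=minimize(cost,p0,method='Nelder-Mead',options=dict(initial_simplex=sim,xatol=.01,fatol=.001))
        if best is None or r.fun<best.fun: best=r
    p=best.x; print('rest',cams,p.round(3),round(best.fun,1),'grip',(p[:2]+34*np.array([np.cos(p[2]),np.sin(p[2])])).round(1))
    return p
for c in(['scene'],['top'],['scene','top']): p=run(c)
E
```

```text
top bar [ 6.18053e+02 -1.49380e+01 -2.13000e-01] rule [ 5.99304e+02 -1.12250e+01 -2.13000e-01] 35.7 rel x,y -19.11 -0.34 dyaw 0.0004
scene bar [ 6.20117e+02 -1.31490e+01 -2.11000e-01] rule [ 6.03782e+02 -9.63300e+00 -2.11000e-01] 80.6 rel x,y -16.71 0.01 dyaw 0.0001
rest ['scene'] [ 4.16992e+02 -2.20783e+02  6.10000e-02] 378.6 grip [ 450.9 -218.7]
rest ['top'] [ 4.17891e+02 -2.23716e+02  7.70000e-02] 34.9 grip [ 451.8 -221.1]
rest ['scene', 'top'] [ 4.17897e+02 -2.21793e+02  6.00000e-02] 450.3 grip [ 451.8 -219.8]
```

```bash
python3 - <<'E'
from fit import *
for n,bp in (('top',(618.15,-14.8,-.2125)),('scene',(620.15,-13.05,-.2115))):
    im=np.load(f'pics/{n}_8c.npy').astype(np.float32)
    c,s=np.cos(bp[2]),np.sin(bp[2])
    for z in (6,):
        xs=np.arange(-48,34,1.0)
        for lo,hi in ((-76,-30),(20,45),(-95,-85)):
            ys=np.arange(lo,hi,1.)
            X,Y=np.meshgrid(xs,ys,indexing='ij')
            P=np.stack([bp[0]+X*c-Y*s,bp[1]+X*s+Y*c,np.full_like(X,z)],-1).reshape(-1,3)
            uv=proj(n,P).astype(np.float32)
            g=cv2.remap(im.max(2),uv[:,0].reshape(X.shape),uv[:,1].reshape(X.shape),cv2.INTER_LINEAR).mean(1)
            print(n,z,(lo,hi)); print(' '.join(f'{int(x)}:{v:.0f}' for x,v in zip(xs,g)))
E
```

```text
top 6 (-76, -30)
-48:54 -47:54 -46:54 -45:52 -44:51 -43:49 -42:51 -41:58 -40:75 -39:100 -38:132 -37:170 -36:206 -35:231 -34:246 -33:252 -32:254 -31:254 -30:253 -29:253 -28:252 -27:252 -26:252 -25:251 -24:251 -23:251 -22:251 -21:251 -20:251 -19:250 -18:250 -17:250 -16:250 -15:249 -14:249 -13:248 -12:247 -11:247 -10:246 -9:246 -8:246 -7:246 -6:246 -5:244 -4:241 -3:236 -2:231 -1:229 0:230 1:235 2:241 3:247 4:250 5:252 6:252 7:252 8:251 9:250 10:249 11:247 12:245 13:241 14:237 15:233 16:231 17:232 18:234 19:237 20:243 21:248 22:250 23:249 24:244 25:231 26:206 27:170 28:133 29:100 30:75 31:57 32:49 33:48
top 6 (20, 45)
-48:54 -47:54 -46:54 -45:53 -44:52 -43:51 -42:51 -41:58 -40:73 -39:97 -38:129 -37:166 -36:202 -35:230 -34:245 -33:252 -32:254 -31:254 -30:253 -29:253 -28:252 -27:252 -26:252 -25:251 -24:251 -23:251 -22:251 -21:251 -20:252 -19:252 -18:252 -17:252 -16:251 -15:251 -14:250 -13:249 -12:247 -11:246 -10:246 -9:245 -8:245 -7:245 -6:245 -5:243 -4:240 -3:235 -2:231 -1:229 0:230 1:235 2:241 3:247 4:250 5:252 6:252 7:252 8:252 9:251 10:251 11:251 12:251 13:251 14:251 15:252 16:252 17:2
[... 1787 characters left out ...]
16:236 17:238 18:238 19:229 20:209 21:183 22:155 23:136 24:134 25:139 26:144 27:140 28:126 29:103 30:78 31:58 32:48 33:49
scene 6 (-95, -85)
-48:53 -47:53 -46:53 -45:54 -44:55 -43:55 -42:54 -41:53 -40:51 -39:48 -38:45 -37:42 -36:50 -35:77 -34:123 -33:175 -32:213 -31:232 -30:240 -29:240 -28:238 -27:236 -26:235 -25:235 -24:234 -23:234 -22:234 -21:234 -20:234 -19:234 -18:234 -17:235 -16:235 -15:235 -14:235 -13:232 -12:228 -11:228 -10:227 -9:225 -8:226 -7:228 -6:226 -5:225 -4:226 -3:226 -2:230 -1:225 0:211 1:190 2:159 3:128 4:104 5:81 6:60 7:50 8:49 9:50 10:52 11:54 12:54 13:54 14:53 15:52 16:52 17:52 18:53 19:56 20:55 21:53 22:52 23:53 24:53 25:53 26:53 27:53 28:53 29:53 30:52 31:53 32:54 33:53
```

```bash
python3 - <<'E'
import tcmd,numpy as np
tcmd.to((451.9,-219.9,33),.062-np.pi/2)
E
```

```text
shift cm [11.665, -0.006, -0.025] turn x deg -1.22 dist 11.67
```

{"fn": "servo_tool", "kwargs": {"deltas": [[[2,0,-0.03],[-1.2,0,0]],[[4,0,-0.03],[-1.2,0,0]],[[6,0,-0.03],[-1.2,0,0]],[[8,0,-0.03],[-1.2,0,0]],[[9.5,0,-0.03],[-1.2,0,0]],[[10.8,0,-0.03],[-1.2,0,0]],[[11.6,0,-0.03],[-1.2,0,0]],[[11.6,0,-0.03],[-1.2,0,0]],[[11.6,0,-0.03],[-1.2,0,0]],[[11.6,0,-0.03],[-1.2,0,0]]]}}

```text
clock: 12.95
ee_pos: [452.3, -220.2, 34.2]
tool_rot: [[0.001, 0.998, 0.061], [-0.001, 0.061, -0.998], [-1.0, 0.001, 0.001]]
contact_force: [-0.8, 0.2, -0.3]
width: 92.8
```

```bash
python3 - <<'E'
import tcmd,numpy as np
tcmd.log([11.6,0,-.03],-1.2)
from h import *
p,d=imaging.snapshot("scene"); crop(p,170,200,120,120,5,'pics/c9.png')
s=arm.state(); print(s['clock'],s['ee_pos'].round(2),s['contact_force'].round(2),s['width'])
E
```

```text
{'p': [451.9531436676877, -219.8434272560334, 33.65299999999999], 'yaw': np.float64(-1.5091287905152457)}
13.0 [ 452.24 -220.13   34.13] [-0.48 -0.15 -0.24] 92.9034856339417
```

View pics/c9.png

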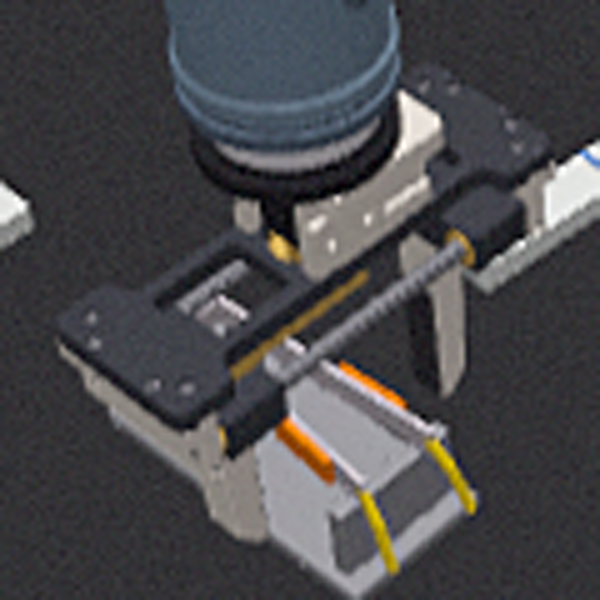

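```bash
python3 - <<'E'
from h import *
# predicted px for right fingertip (opening edge) and right plate
R=arm.state()['tool_rot']; t=arm.state()['ee_pos']
for k in (46.5,-46.5): print((( proj('scene',t+R[:,2]*k)-[170,200])*5).round(0))
print('grip pt', ((proj('scene',t-R[:,0]*19)-[170,200])*5).round(0))
for k in (20,-20): print('plate at tool', ((proj('scene',t-R[:,0]*19+R[:,2]*k)-[170,200])*5).round(0))
print('tips pred',[(((proj('scene',t-R[:,0]*(-12.5)+R[:,1]*50+R[:,2]*k)-[170,200])*5).round(0)).tolist() for k in(21,-21)])
E
```

```text
[[249. 515.]]
[[421. 382.]]
grip pt [[332. 415.]]
plate at tool [[295. 444.]]
plate at tool [[369. 387.]]
tips pred [[[388.0, 563.0]], [[464.0, 501.0]]]
```

{"fn": "servo_tool", "kwargs": {"deltas": [[[0,0,0],[0,0,0]],[[0,0,0],[0,0,0]],[[0,0,0],[0,0,0]],[[0,0,0],[0,0,0]],[[0,0,0],[0,0,0]],[[0,0,0],[0,0,0]],[[0,0,0],[0,0,0]],[[0,0,0],[0,0,0]],[[0,0,0],[0,0,0]],[[0,0,0],[0,0,0]]], "hand": 0.25, "squeeze": 20}}

```text
clock: 14.25
ee_pos: [451.9, -219.9, 33.6]
tool_rot: [[-0.0, 0.998, 0.062], [-0.0, 0.062, -0.998], [-1.0, -0.0, 0.0]]
contact_force: [0.1, -0.6, 0.2]
width: 34.9
```

```bash
python3 - <<'E'
from h import *
p,d=imaging.snapshot("scene"); crop(p,170,200,120,120,5,'pics/c10.png')
for i in range(2):
  s=arm.state(); print(s['clock'],s['ee_pos'].round(2),s['contact_force'].round(2),s['width'])
E
```

```text
14.3 [ 451.94 -219.85   33.65] [-0.28 -0.83 -0.57] 35.03821146996933
14.3 [ 451.94 -219.85   33.65] [-0.28 -0.83 -0.57] 35.03821146996933
```

View pics/c10.png

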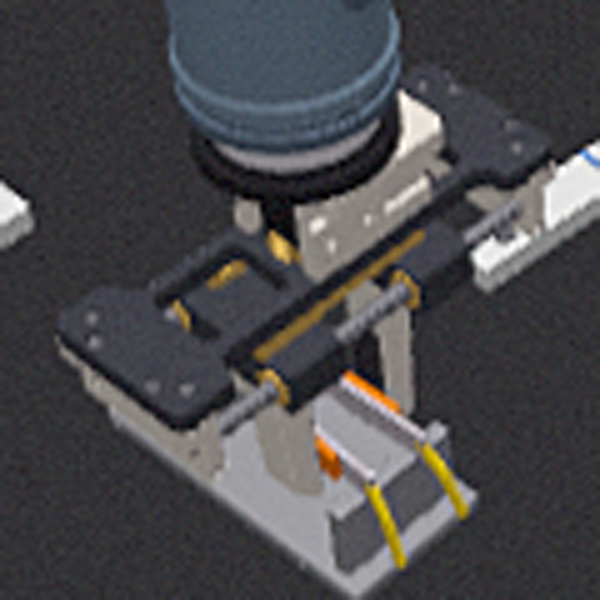

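{"fn": "servo_tool", "kwargs": {"deltas": [[[0,0,0],[0,0,0]],[[0,0,0],[0,0,0]],[[0,0,0],[0,0,0]],[[0,0,0],[0,0,0]],[[0,0,0],[0,0,0]],[[0,0,0],[0,0,0]],[[0,0,0],[0,0,0]],[[0,0,0],[0,0,0]],[[0,0,0],[0,0,0]],[[0,0,0],[0,0,0]]], "hand": 0.44, "squeeze": 20}}

```text
clock: 15.55
ee_pos: [452.0, -219.8, 33.7]
tool_rot: [[0.0, 0.998, 0.062], [-0.0, 0.062, -0.998], [-1.0, 0.0, 0.0]]
contact_force: [-0.2, -0.3, -0.7]
width: 26.3
```

```bash
python3 - <<'E'
from h import *
p,d=imaging.snapshot("scene"); crop(p,170,200,120,120,5,'pics/c11.png')
s=arm.state(); print(s['clock'],s['ee_pos'].round(2),s['contact_force'].round(2),s['width'])
E
```

```text
15.6 [ 451.92 -219.82   33.64] [-0.18 -0.32 -0.36] 26.231119385536992
```

View pics/c11.png

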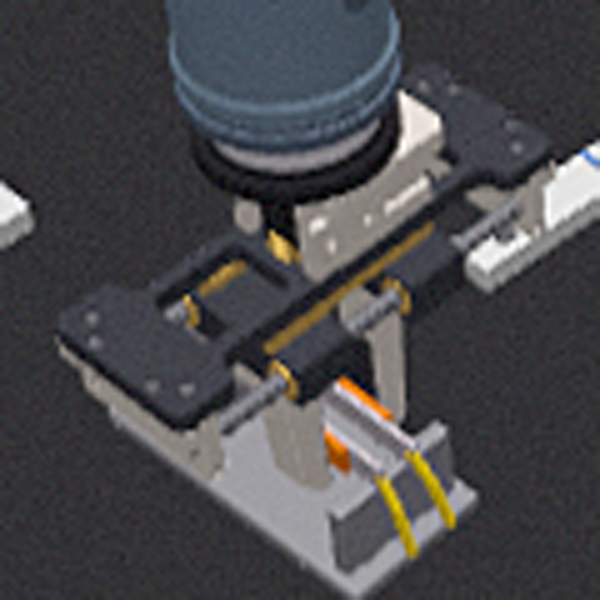

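{"fn": "servo_tool", "kwargs": {"deltas": [[[-0.3,0,0],[0,0,0]],[[-0.8,0,0],[0,0,0]],[[-1.6,0,0],[0,0,0]],[[-2.6,0,0],[0,0,0]],[[-3.6,0,0],[0,0,0]],[[-4.6,0,0],[0,0,0]],[[-5.6,0,0],[0,0,0]],[[-6.5,0,0],[0,0,0]],[[-7.0,0,0],[0,0,0]],[[-7.0,0,0],[0,0,0]]]}}

```text
clock: 16.85
ee_pos: [452.1, -220.0, 104.0]
tool_rot: [[0.001, 0.998, 0.062], [-0.0, 0.062, -0.998], [-1.0, 0.001, 0.0]]
contact_force: [-0.0, -0.9, -0.4]
width: 26.5
```

```bash
python3 - <<'E'
import tcmd
tcmd.log([-7,0,0],0)
from h import *
p,d=imaging.snapshot("scene"); crop(p,170,150,120,120,5,'pics/c12.png')
s=arm.state(); print(s['clock'],s['ee_pos'].round(2),s['contact_force'].round(2),s['width'])
tcmd.to((566.4,59.1,103.65),-.2122-np.pi/2)
E
```

```text
{'p': [451.9531436676877, -219.8434272560334, 103.65299999999999], 'yaw': np.float64(-1.5091287905152457)}
16.9 [ 451.89 -219.82  103.63] [-0.23  0.63 -0.67] 26.41712731014601
shift cm [0.0, 13.142, -27.136] turn x deg 15.69 dist 30.15
```

View pics/c12.png

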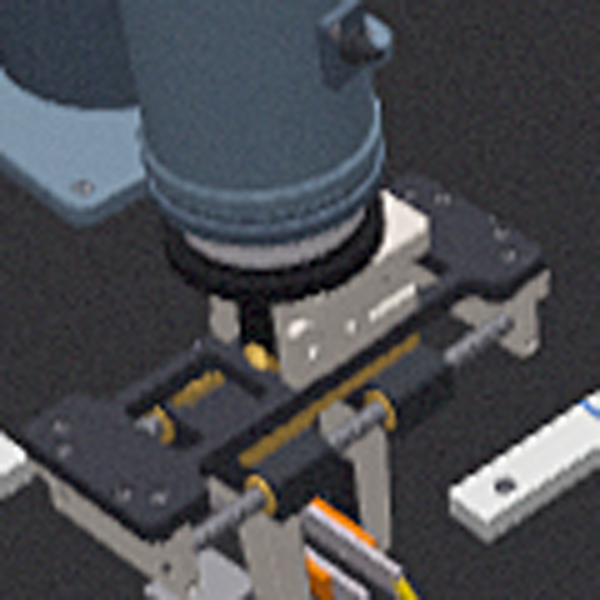

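{"fn": "servo_tool", "kwargs": {"deltas": [[[0,0.8,-1.6],[1,0,0]],[[0,2.1,-4.4],[2.5,0,0]],[[0,3.8,-7.8],[4.5,0,0]],[[0,5.6,-11.6],[6.7,0,0]],[[0,7.5,-15.4],[9,0,0]],[[0,9.3,-19.2],[11,0,0]],[[0,11.0,-22.7],[13,0,0]],[[0,12.3,-25.4],[14.7,0,0]],[[0,13.0,-26.8],[15.5,0,0]],[[0,13.14,-27.14],[15.7,0,0]]]}}

```text
clock: 18.15
ee_pos: [566.2, 60.1, 103.0]
tool_rot: [[-0.001, 0.978, -0.209], [0.0, -0.209, -0.978], [-1.0, -0.001, 0.0]]
contact_force: [0.3, 0.2, -0.5]
width: 26.6
```

```bash
python3 - <<'E'
import tcmd
tcmd.log([0,13.14,-27.14],15.7)
from h import *
p,d=imaging.snapshot("scene"); crop(p,300,160,150,150,5,'pics/c13.png'); np.save('pics/c13c.npy',p)
t,d=imaging.snapshot("top"); crop(t,250,140,140,110,5,'pics/c13t.png'); np.save('pics/c13tc.npy',t)
s=arm.state(); print(s['clock'],s['ee_pos'].round(2),s['contact_force'].round(2),s['width'])
E
```

```text
{'p': [566.3774098019173, 59.13866413988933, 103.65299999999999], 'yaw': np.float64(-1.7831454830783555)}
18.25 [565.98  59.16 103.17] [-0.1  -0.57  0.8 ] 26.041648042222395
```

View pics/c13.png

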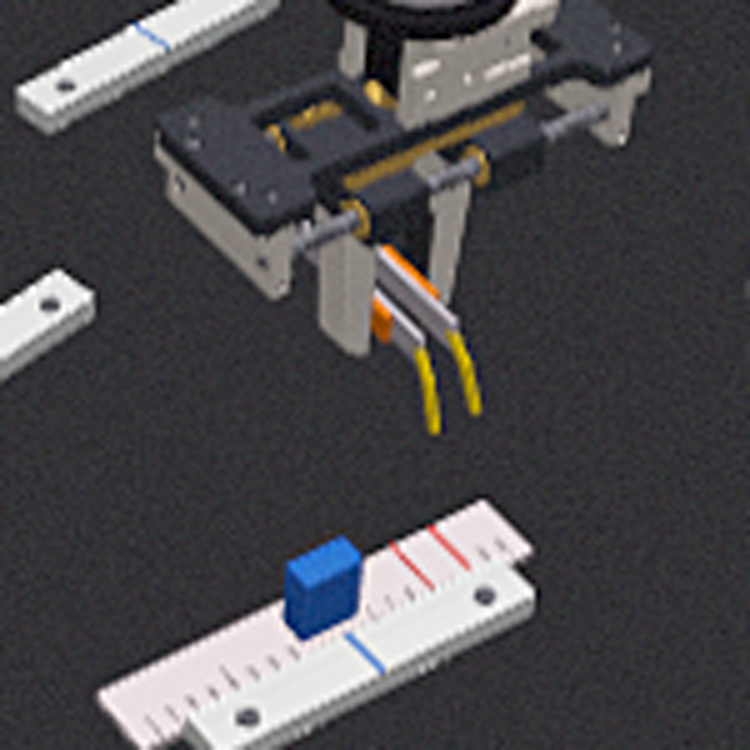

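View pics/c13t.png

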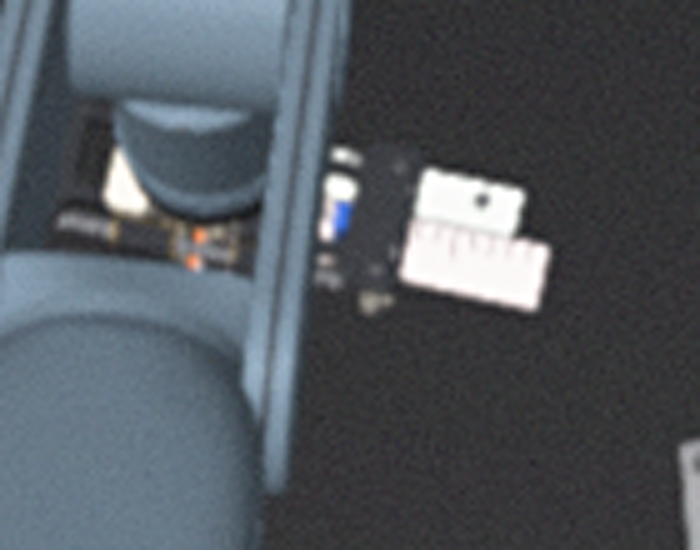

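{"fn": "servo_tool", "kwargs": {"deltas": [[[0.8,0,0],[0,0,0]],[[1.8,0,0],[0,0,0]],[[2.8,0,0],[0,0,0]],[[3.8,0,0],[0,0,0]],[[4.6,0,0],[0,0,0]],[[5.3,0,0],[0,0,0]],[[5.8,0,0],[0,0,0]],[[6.0,0,0],[0,0,0]],[[6.0,0,0],[0,0,0]],[[6.0,0,0],[0,0,0]]]}}

```text
clock: 19.5
ee_pos: [566.6, 59.1, 44.0]
tool_rot: [[0.001, 0.978, -0.211], [-0.0, -0.211, -0.978], [-1.0, 0.001, -0.0]]
contact_force: [-0.4, -0.1, -0.3]
width: 26.1
```

```bash
cat > tips.py <<'E'
import tcmd,sys
from h import *
def look(tag):
    p,d=imaging.snapshot("scene"); cv2.imwrite(f'pics/{tag}full.png',p[:,:,::-1]); np.save(f'pics/{tag}c.npy',p)
    s=arm.state(); t=s['ee_pos'];R=s['tool_rot']; print(s['clock'],t.round(2),s['contact_force'].round(2),round(s['width'],2))
    for k in(-10,10): print('pred tip centre px', proj('scene',t+R[:,0]*(12.5-2.5)+R[:,1]*50+R[:,2]*k).round(1))
    crop(p,360,220,70,70,10,f'pics/{tag}.png'); return p
E
python3 - <<'E'
import tcmd
tcmd.log([6,0,0],0)
from tips import *
look('c14')
E
```

```text
{'p': [566.3774098019173, 59.13866413988933, 43.65299999999999], 'yaw': np.float64(-1.7831454830783555)}
19.55 [566.63  59.14  43.98] [-0.66  1.05 -0.36] 26.63
pred tip centre px [[391.  260.6]]
pred tip centre px [[383.4 264.3]]
```

View pics/c14.png

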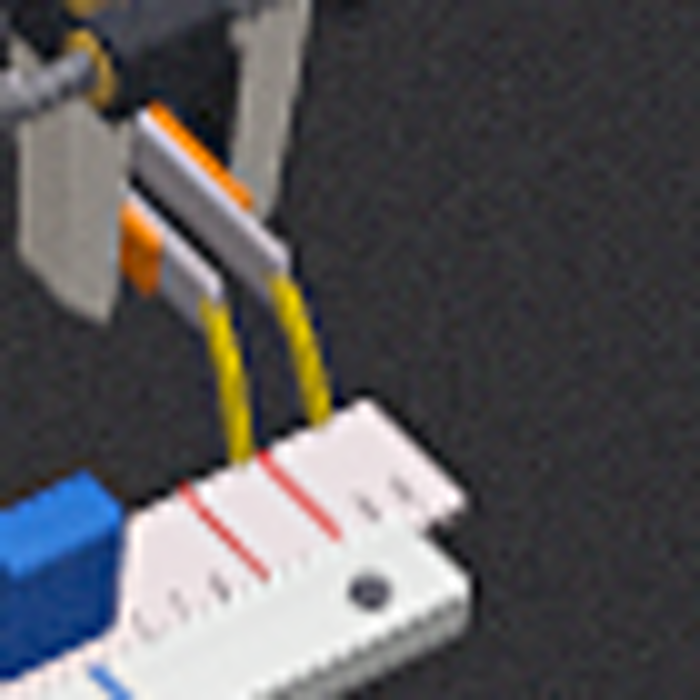

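{"fn": "servo_tool", "kwargs": {"deltas": [[[0.3,0,0],[0,0,0]],[[0.6,0,0],[0,0,0]],[[0.9,0,0],[0,0,0]],[[1.2,0,0],[0,0,0]],[[1.4,0,0],[0,0,0]],[[1.5,0,0],[0,0,0]],[[1.5,0,0],[0,0,0]],[[1.5,0,0],[0,0,0]],[[1.5,0,0],[0,0,0]],[[1.5,0,0],[0,0,0]]]}}

```text
clock: 20.8
ee_pos: [566.5, 59.1, 28.7]
tool_rot: [[0.0, 0.978, -0.211], [-0.0, -0.211, -0.978], [-1.0, 0.0, -0.0]]
contact_force: [0.8, -0.7, -1.0]
width: 26.2
```

```bash
python3 - <<'E'
import tcmd
tcmd.log([1.5,0,0],0)
from tips import *
look('c15')
c,s=np.cos(-.2122),np.sin(-.2122)
# observed red lines: predicted ends with scene-camera rule pose (603.8,-9.6) and robot-frame pose
for nm,(bx,by) in (('scene',(603.5,-9.6)),('robot',(602.6,-10.2))):
  for y in(50,70):
    print(nm,y,((proj('scene',[(bx+x*c-y*s,by+x*s+y*c,6) for x in(-17,0,17)])-[360,220])*10).round(0).tolist())
E
```

```text
{'p': [566.3774098019173, 59.13866413988933, 28.65299999999999], 'yaw': np.float64(-1.7831454830783555)}
20.85 [566.42  59.14  28.71] [ 0.51  0.55 -0.14] 26.38
pred tip centre px [[390.3 265.5]]
pred tip centre px [[382.7 269.3]]
scene 50 [[178.0, 484.0], [226.0, 534.0], [276.0, 585.0]]
scene 70 [[252.0, 447.0], [301.0, 496.0], [351.0, 547.0]]
robot 50 [[173.0, 483.0], [221.0, 533.0], [271.0, 584.0]]
robot 70 [[247.0, 446.0], [296.0, 496.0], [346.0, 546.0]]
```

View pics/c15.png

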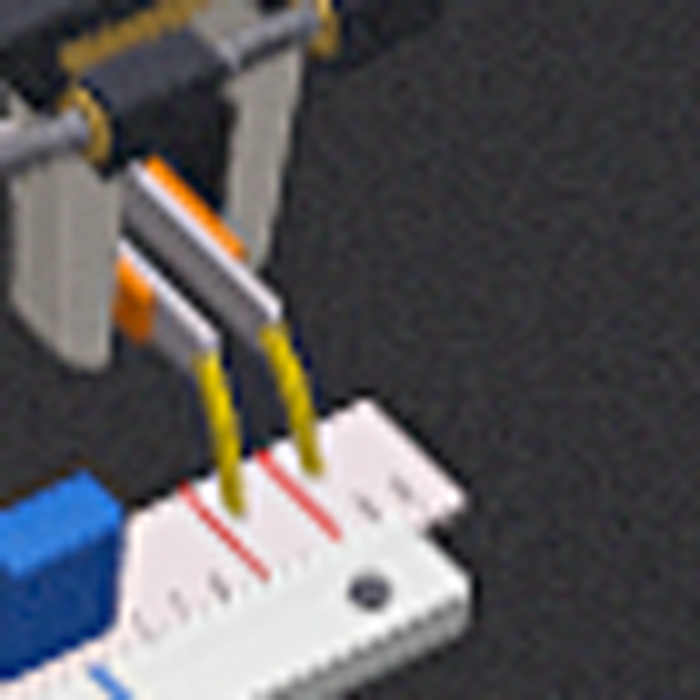

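```bash
python3 - <<'E'
from h import *
p=np.load('pics/c15c.npy')[220:290,360:430]; hsv=cv2.cvtColor(p,cv2.COLOR_RGB2HSV)
m=((hsv[...,0]>20)&(hsv[...,0]<36)&(hsv[...,1]>110)&(hsv[...,2]>60)).astype(np.uint8)
k,l,st,ce=cv2.connectedComponentsWithStats(m,connectivity=8)
a=-.2118; xb=np.array([np.cos(a),np.sin(a)]); yb=np.array([-np.sin(a),np.cos(a)])
# red lines observed centroids in scene
red=((np.minimum(hsv[...,0],180-hsv[...,0].astype(int))<8)&(hsv[...,1]>60)&(hsv[...,2]>120)).astype(np.uint8)
kr,lr,sr,cr=cv2.connectedComponentsWithStats(red,connectivity=8)
for i in range(1,kr):
    if sr[i,4]>6:
        q=plane('scene',cr[i]+[360,220],6)[0]; print('red',cr[i].round(2),sr[i].tolist(),"x'",round(q[:2]@xb,1),"y'",round(q[:2]@yb,1))
sat=hsv[...,1].astype(float)*((hsv[...,0]>18)&(hsv[...,0]<40))*(hsv[...,2]>50)
for i in range(1,k):
    if st[i,4]<8: continue
    print('yellow',st[i].tolist())
    x0,y0,w,h,_=st[i]
    for y in range(y0+h-7,y0+h+1):
        row=sat[y,x0-1:x0+w+1]; 
        u=(np.arange(x0-1,x0+w+1)*row).sum()/max(row.sum(),1); 
        out=[]
        for z in (15,17.5,20): 
            q=plane('scene',(u+360,y+220),z)[0]; out.append((round(q[:2]@xb,1),round(q[:2]@yb,1)))
        print(y,round(u,2),row.astype(int).tolist(),out)
t=arm.state()['ee_pos']; print("tcp x' y'",t[:2]@xb,t[:2]@yb)
E
```

```text
red [29.24 48.76] [25, 45, 9, 9, 17] x' 589.0 y' 187.4
red [21.36 52.18] [18, 48, 9, 10, 11] x' 587.8 y' 167.3
yellow [26, 32, 6, 15, 39]
40 29.18 [0, 0, 0, 129, 255, 243, 0, 0] [(np.float64(575.0), np.float64(197.3)), (np.float64(576.7), np.float64(195.6)), (np.float64(578.4), np.float64(193.9))]
41 29.88 [0, 0, 0, 0, 255, 255, 176, 0] [(np.float64(578.1), np.float64(196.7)), (np.float64(579.8), np.float64(195.0)), (np.float64(581.6), np.float64(193.4))]
42 29.7 [0, 0, 0, 0, 255, 235, 85, 0] [(np.float64(580.2), np.float64(194.6)), (np.float64(581.9), np.float64(192.9)), (np.float64(583.7), np.float64(191.3))]
43 29.99 [0, 0, 0, 0, 116, 253, 109, 0] [(np.float64(582.8), np.float64(193.3)), (np.float64(584.5), np.float64(191.6)), (np.float64(586.3), np.float64(190.0))]
44 30.18 [0, 0, 0, 0, 58, 255, 137, 0] [(np.float64(585.3), np.float64(191.8)), (np.float64(587.1), np.float64(190.2)), (np.float64(588.8), np.float64(188.5))]
45 30.41 [0, 0, 0, 0, 0, 255, 174, 0] [(np.float64(587.9), np.float64(190.4)), (np.float64(589.6), np.float64(188.8)), (np.float64(591.3), np.float64(187.1))]
4
[... 940 characters left out ...]
at64(586.8), np.float64(169.5))]
48 22.62 [0, 0, 0, 0, 255, 218, 56] [(np.float64(585.8), np.float64(171.2)), (np.float64(587.6), np.float64(169.7)), (np.float64(589.3), np.float64(168.1))]
49 22.72 [0, 0, 0, 0, 182, 219, 56] [(np.float64(588.2), np.float64(169.7)), (np.float64(589.9), np.float64(168.1)), (np.float64(591.6), np.float64(166.5))]
50 23.0 [0, 0, 0, 0, 89, 255, 87] [(np.float64(590.8), np.float64(168.4)), (np.float64(592.5), np.float64(166.8)), (np.float64(594.2), np.float64(165.3))]
51 23.0 [0, 0, 0, 0, 0, 90, 0] [(np.float64(593.1), np.float64(166.7)), (np.float64(594.8), np.float64(165.1)), (np.float64(596.4), np.float64(163.5))]
tcp x' y' 541.3268370086453 176.89146848461468
```

View pics/c15full.png

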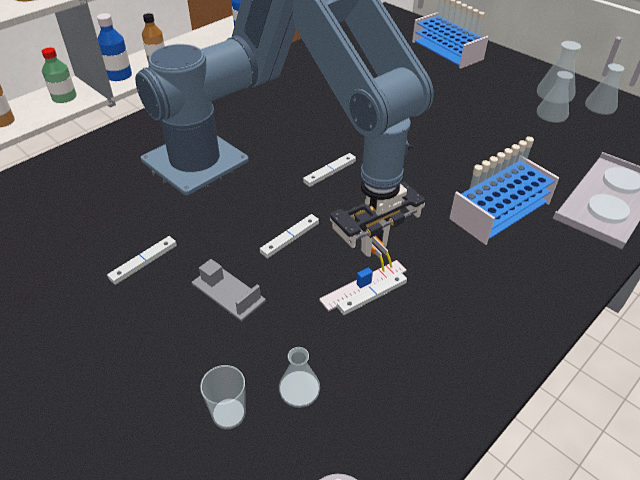

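The picture shows the flask at (300,385), the beaker at (225,400) and the rack at (505,195), all where they started. The scale lies on the far bar at (365,285), with the tips hovering over the red lines at about (387,268). I'm handing in.

```bash
python3 - <<'E'
from plant import arm
s=arm.state(); print(s['clock'],s['ee_pos'].round(2),s['contact_force'].round(2),s['width'],abs(s['joint_velocities']).max())
print(arm.hand_in())
s=arm.state(); print(s['clock'],s['ee_pos'].round(2),s['width'])
E
```

```text
20.85 [566.42  59.14  28.71] [ 0.51  0.55 -0.14] 26.378406367648875 0.00221499336012885
the job is handed in; nothing more can be done
None
the job is handed in; nothing more can be done
```

I laid the scale against the farthest stop bar, let go of it, then took the forceps off their rest, squeezed them to the marked gap and left them hovering over the red lines. The job was handed in at 20.85 s; no verdict was reported.

**Scale:** I pressed it against the bar with about 7 N before releasing it.
- It is parallel to the bar within 0.001 rad.
- It is centred within 0.5 mm of the blue mark.
- **Flushness:** the two cameras' outline fits disagreed. The top camera suggested a gap of about 2 mm, and the scene camera suggested none. A brightness profile across the joint in the top picture put the far edge right at the bar face, with no dark gap, so I took it as flush.

**Forceps:** the last check was at a finger opening of about 26.3 mm.
- **Tip gap:** about 20.5 mm.
- **Sideways:** the scene camera put the tips +0.2 mm and −0.4 mm from their red lines, good to 1–2 mm because it depends on the assumed tip height.
- **Height:** about 9 mm above the plate, worked out from the arm position and the stated tip offset rather than measured directly.
- **Steadiness:** the arm was still and the outside force was within noise.

In the last picture the flask, beaker and rack stood where they started.

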